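Clear the stall, clamp the watch for its battery change, put the stall back in order

ROBOT

A 6-joint arm with a two-finger parallel gripper is mounted at the origin on the work surface. World frame = base frame: x ahead of the robot, y to its left, z up, the work surface at z = 0. Lengths are in m, angles in rad, forces in N, time in s.
With the tool pointing down it reaches from about 0.3 to 0.875 m from the base axis. Payload 6.4 kg.
Tool frame: the origin (TCP) lies on the centre line of the jaws, within the pads' length; the fingertips stand 22 mm ahead of it and the grasp point (between the pads) lies 3 mm ahead of it; z points along the fingers, y is the line along which they close (so a half turn about z gives the same grasp; the last joint's range is limited). The gripper opens to 85 mm and grips with 20 to 120 N. Pads are 22 mm wide; open, the fingers measure 114 mm over their backs; the gripper's body (76 mm by 85 mm) begins 54 mm behind the grasp point. The pads swing forward as they close: fully open they stand 13 mm farther back than shut.
Start: joints at [-1.486, 0.181, 1.607, -0, 1.354, -0.206], TCP at [0.165, -0.551, 0.253] pointing down, gripper open.
Joint ranges: [-2.99, 2.99], [-0.89, 2.07], [0.3, 2.58], [-1.14, 4.28], [0, 2.63], [-3.12, 3.12]. Speed limits (rad/s): [2.57, 2.57, 3.01, 3.14, 3.14, 3.14].

INTERFACE

Orientations are given as a unit quaternion [w, x, y, z].
In Python, from workcell import read_state, read_camera, calibration, finish_job, recognise, outline_of gives the robot as it stands.
- The arm moves only by the tool jog_arm, never from a script. Its argument "moves" is a list that holds one entry, the list of rows, each a list of 4 numbers: the shift along the tool's x, y, z in mm, then the turn about the tool's z in degrees. A call has 1 to 8 rows; each row is the pose to reach, as a shift and turn from the pose commanded when the call began, along the tool's axes at that moment; what a row does not reach only later rows make up. A row lasts 1/8 s, in which the tool goes at most 62.5 mm and 10.7 degrees, less where a joint would pass 70% of its speed; a pose out of reach is approached as far as the arm can. A call with a gripper value outside its range is refused whole. "grip" is the finger opening in mm, from 0 to 85.4, set as the call begins (left out, the last holds). The fingers move at their own pace and stop on an object; "squeeze" is the grip in N (left out, the last holds). Time passes only in rows, so rows that repeat a pose let the fingers close. It gives the time, the measured TCP pose, the force, the opening and the grip force at its end, in the units of the state.
- read_state(): the state, without advancing time (a new reading comes with each control period).
- read_camera(name): name is "scene" or "top"; returns (picture, depth): 480x640x3 uint8, red, green, blue; 480x640 float32, m along the optical axis (not along the pixel's ray), 0 where there is no reading.
- calibration(name): a dict with "camera_matrix" (3x3 intrinsics, pixels), "view" (4x4, takes a point from world to camera coordinates). Camera axes: x right, y down, z forward; pixel columns grow to the right and rows downward; lengths in m; the calibration is good to about 2 mm. A picture is of the moment at which its call begins. calibration takes no time and is no camera call.
- finish_job(): hands the job in; it is judged then, once.
Trained networks look in the newest picture that a camera, given by its name, has taken for a name from the list of things; names that differ only in an ending like _2 or _b are one class to them, and where a whole thing is asked for, a point or a joint stands for the part that bears it (a point fixed in the world has none). Each returns a list of dicts, best first, with "score" (0 to 1); they miss things now and then, are a little off and sometimes report something else, mostly with a low value. They report only what shows in the picture. A call takes as long as a camera call. They do not tell look-alikes from the thing itself.
- recognise(label, camera): "rect" ([centre column, centre row, width, height] in pixels, round what is visible of it).
- outline_of(label, camera): "mask" (480x640 bool, what is visible of it) and "rect" ([centre column, centre row, width, height] in pixels, round what is visible of it).
The state is a dict: "time": time; "joint_pos": joint angles; "joint_vel": joint speeds; "joint_torque": joint torques, N m; "ee_pos": TCP position; "orientation": TCP orientation; "contact_force": force on the tool from outside, world axes, zero at the start; "ft_torque": the same for the moment, N m; "finger_gap": finger opening in m; "grasp_force": force on a finger pad.
Only numpy, scipy, OpenCV 4.12 (cv2) and the standard library are available. Lean on these libraries where they do the work, as an engineer would, in place of code of your own. Each camera call takes 0.05 s, during which the arm holds its last target. There are 200 camera calls.

TASK

The watch for the next battery change lies at the back of its stall behind the press die and the parts cup: first stand both upright in the wooden side tray, leaving the watch alone until they are out of the way. Then set the watch gently, caseback up, on the two steel strips of the blue vise centred, with a long flank flat against the fixed jaw, and slide the red-finned jaw up until the watch is snug. Last, put die and cup back upright, each on the very spot where it stood at the start; tip nothing and leave the loupe and battery box alone.

Things in the scene. Friction and masses are not known exactly. Their poses are not given: they have to be found in the camera images.
- watch: Titanium watch head without bracelet, caseback (steel disc 33 mm wide, dark notches) up; 85 g. 46 mm along x between flat end faces 28 mm wide; 40 mm along y between flat long flanks 36 mm long; case 10 mm thick, 12 mm at the disc; crown in one corner. Origin: centre of underside. Starts in the stall, x along the stall's x within 0.1 rad, 10 mm behind die and cup.
- die: Loose. Nickel-plated caseback press die standing upright: foot 40 mm in diameter and 17 mm high, tapering to a plain shank 24 mm in diameter from 20 mm to 55 mm height; about 280 g. Origin: centre of the underside; z up.
- cup: Loose. Clear plastic parts cup with a yellow lid, brass parts showing inside: plain cylinder 40 mm in diameter, 52 mm high with the lid (closed, rigid); about 60 g. Origin: centre of the underside; z up.
- stall: Fixed dark stall, floor 150 (x) by 120 (y) by 4 mm, open to -x. Origin: centre of underside. Grey walls 18 mm high: back wall, inner face x = +70 mm; side walls, inner faces y = +-30 mm, x -20 to +70 mm. Watch near x = +8 mm. White 48 mm rings at x = -45, y = +-25 mm: die on one, cup on the other (varies), 10 mm apart, so grip them high, over the watch, closing along stall x.
- tray: Fixed. Empty wooden side tray, 118 mm (x) by 178 mm (y) outside, rim 12 mm high, walls and floor 4 mm thick. Origin: centre of its underside. Both die and cup fit side by side along y.
- vise: Fixed blue vise. Origin: centre of underside of the bed, 62 (x) by 130 (y) by 10 mm. Jaws act along y, 36 mm wide, tops 28 mm up. Fixed jaw at +y, inner face y = +45 mm. Two steel strips 6 mm wide at x = +-11 mm, y -27 to +45 mm, tops 18 mm up. A clamped watch has its origin at x = 0, y = +25, z = 18 mm, its y along the vise's y (either way round).
- jaw (a joint): Sliding jaw, in m: 0 fully open (inner face at vise y = -27 mm, 72 mm from the fixed jaw), growing to 0.045 as it slides to +y towards the fixed jaw. It touches a watch that lies against the fixed jaw at 0.032. About 4 N of friction, stays where it is left, no spring. Starts between 0 and 0.010.
- jaw_grip (a point): Grip point in the red fin on the sliding jaw, 54 mm above the vise's origin; the fin is 12 mm (vise x) by 14 mm (vise y), from 26 to 62 mm above the vise's origin, and moves with the jaw. Its own axes are those of the vise.
- loupe: Loose bystander, leave alone: horn-handled loupe lying flat, 46 mm brass-rimmed lens and a brown handle, 107 mm long, 9 mm thick. Origin: about its middle, on the underside; handle to its -x.
- cellbox: Loose bystander, leave alone: white button-cell box 42 by 66 mm, 14 mm high, six silver cells on top. Origin: centre of the underside.
Not all that is in view belongs to the job. There is more than one size of the tray; the one meant has the size given above. Of the things that look like the vise, the larger one is meant.

How it is judged:
On the way, in this order (a step that is already met when the one before it is completed fails the run):
1. die and cup both stand released in the side tray while the watch still lies where it was (x of die in the frame of tray between -0.042 and 0.042 m and y of die in the frame of tray between -0.072 and 0.072 m and z of each of die, cup in the frame of tray below 0.01 m and angle between each of die, cup's own z axis and vertical below 0.12 rad and linear speed of each of die, cup below 0.03 m/s and contact force between each of die, cup and the fingers below 0.05 N and x of cup in the frame of tray between -0.042 and 0.042 m and y of cup in the frame of tray between -0.072 and 0.072 m and distance of watch from where it was at the start of the episode below 0.015 m), for 0.2 s.
2. the watch is clamped in the vise and released, die and cup still in the tray (y of watch in the frame of vise between 0.0225 and 0.0275 m and x of watch in the frame of vise between -0.01 and 0.01 m and z of watch in the frame of vise between 0.0155 and 0.0205 m and angle between watch's own z axis and vertical below 0.08 rad and angle between the y axis of watch and the y axis of vise, either way round below 0.1 rad and value of joint jaw above 0.0295 m and contact force between each of watch, die, cup and the fingers below 0.05 N and linear speed of watch below 0.02 m/s and x of die in the frame of tray between -0.042 and 0.042 m and y of die in the frame of tray between -0.072 and 0.072 m and z of each of die, cup in the frame of tray below 0.01 m and angle between each of die, cup's own z axis and vertical below 0.12 rad and linear speed of each of die, cup below 0.03 m/s and x of cup in the frame of tray between -0.042 and 0.042 m and y of cup in the frame of tray between -0.072 and 0.072 m), for 0.2 s.
At the end, for the whole second after the job is handed in: Watch released at rest on the vise strips (height within 2.5 mm, tilt 0.08), flank at the fixed jaw (2.5 mm, 0.10 rad), within 10 mm of mid-jaw, jaw joint over 0.0295. Die and cup released, upright (0.10 rad), at rest, each within 12 mm of its own starting place (y of watch in the frame of vise between 0.0225 and 0.0275 m and x of watch in the frame of vise between -0.01 and 0.01 m and z of watch in the frame of vise between 0.0155 and 0.0205 m and angle between watch's own z axis and vertical below 0.08 rad and angle between the y axis of watch and the y axis of vise, either way round below 0.1 rad and value of joint jaw above 0.0295 m and contact force between each of watch, die, cup and the fingers below 0.05 N and linear speed of each of watch, die, cup below 0.02 m/s and distance of each of die, cup from where it was at the start of the episode below 0.012 m and angle between each of die, cup's own z axis and vertical below 0.1 rad); the robot touches nothing.
It fails at once if the loupe is disturbed (moved over 20 mm) (distance of loupe from where it was at the start of the episode above 0.02 m).
It fails at once if the battery box is disturbed (moved over 20 mm) (distance of cellbox from where it was at the start of the episode above 0.02 m).
It fails at once if the watch, die or cup is tipped (over 0.6 rad) (angle between any of watch, die, cup's own z axis and vertical above 0.6 rad).
It fails at once if the watch is dropped (falls faster than 0.6 m/s out of the fingers) (linear speed of watch above 0.6 m/s and contact force between watch and the fingers below 0.02 N).
It also fails if it takes over 128 s, if anything falls off the work surface, if the arm or the gripper's body presses on something with over 40 N, if the wrist force passes 120 N, or if a joint passes its speed limit or range.

## Working session

There is one attempt and no reset: what is moved stays moved. The work goes in short steps, Python scripts to look and compute and a tool call to move; the robot and the scene stay as the last step left them, time stands still between calls to the robot, and variables do not carry over. Pictures are saved under pics/ and viewed, at most 14 in all, crops included, and the job is handed in when it is done.

Besides the shell and the picture viewer there is one more tool, called after ">>>" in YAML: its name, and indented under it one key for each argument. jog_arm: Moves the arm, as the interface text tells. Its arguments: {"type":"object","properties":{"moves":{"type":"array","items":{"type":"array","items":{"type":"array","items":{"type":"number"}}}},"grip":{"type":"number"},"squeeze":{"type":"number"}},"required":["moves"]}

```bash
mkdir -p pics; cat > h.py <<'E'
import numpy as np, cv2
from workcell import *
def cam(n):
    im,d=read_camera(n); c=calibration(n); return im,d,np.array(c["camera_matrix"]),np.array(c["view"])
def world(d,K,V):
    v,u=np.mgrid[0:480,0:640]
    P=np.stack([(u-K[0,2])/K[0,0]*d,(v-K[1,2])/K[1,1]*d,d,np.ones_like(d)],-1)
    W=P@np.linalg.inv(V).T; return W[...,:3]
def save(n,im): cv2.imwrite(f"pics/{n}.png",im[...,::-1])
E
python3 - <<'E'
from h import *
for n in("top","scene"):
    im,d,K,V=cam(n); save(n+"0",im); W=world(d,K,V); np.savez(n,im=im,W=W,d=d)
    print(n,K[0,0],np.linalg.inv(V)[:3,3].round(3))
    for l in("watch","die","cup","stall","tray","vise","jaw","loupe","cellbox"):
        for r in outline_of(l,n)[:3]:
            m=r["mask"]&(d>0); p=W[m]; 
            if len(p)<5: continue
            b=cv2.minAreaRect((p[:,:2]*1000).astype(np.float32))
            print(l,round(r["score"],2),np.round(r["rect"]),"med",np.median(p,0).round(3),"rect",np.round(b[0],0),np.round(b[1],0),round(b[2],1),"zmax",np.percentile(p[:,2],98).round(3))
E
```

```text
top 493.9897597690338 [0.406 0.016 0.945]
watch 0.67 [304. 217.  25.  33.] med [0.528 0.023 0.017] rect [530.  22.] [49. 41.] 21.2 zmax 0.021
cup 0.62 [329. 240.  20.  22.] med [ 0.482 -0.015  0.058] rect [482. -16.] [36. 39.] 63.9 zmax 0.061
stall 0.73 [308. 221.  82.  90.] med [0.534 0.023 0.007] rect [523.  21.] [156. 121.] 14.2 zmax 0.022
tray 0.77 [185. 379.  82.  72.] med [0.229 0.249 0.002] rect [228. 249.] [133.  92.] 72.2 zmax 0.009
tray 0.75 [162. 213. 109.  86.] med [0.543 0.298 0.006] rect [543. 299.] [184. 122.] 74.0 zmax 0.015
tray 0.28 [247. 105.  36.  29.] med [0.747 0.14  0.016] rect [749. 141.] [44. 66.] 14.8 zmax 0.02
vise 0.85 [488. 158.  52.  31.] med [ 0.649 -0.332  0.012] rect [ 654. -336.] [104.  54.] 76.8 zmax 0.05
vise 0.72 [472. 225.  74.  46.] med [ 0.513 -0.296  0.014] rect [ 516. -298.] [131.  65.] 75.8 zmax 0.063
jaw 0.82 [492. 229.  20.  22.] med [ 0.507 -0.321  0.032] rect [ 510. -326.] [25. 43.] 57.4 zmax 0.066
loupe 0.64 [408. 119.  29.  54.] med [ 0.706 -0.163  0.011] rect [ 727. -170.] [ 47. 109.] 88.1 zmax 0.014
cellbox 0.94 [246. 104.  40.  26.]
[... 538 characters left out ...]
.  42.] med [0.545 0.3   0.007] rect [539. 300.] [179. 137.] 73.4 zmax 0.016
vise 0.57 [195. 295.  61.  31.] med [ 0.524 -0.299  0.014] rect [ 515. -297.] [137.  76.] 70.7 zmax 0.061
jaw 0.7 [181. 288.   6.  22.] med [ 0.516 -0.323  0.034] rect [ 509. -323.] [17. 40.] 74.6 zmax 0.065
jaw 0.6 [266. 361.  29.  41.] med [ 0.708 -0.162  0.011] rect [ 727. -168.] [ 44. 104.] 86.4 zmax 0.016
jaw 0.57 [170. 345.   4.  16.] med [ 0.651 -0.357  0.029] rect [ 643. -356.] [12. 38.] 71.4 zmax 0.053
loupe 0.97 [267. 360.  32.  41.] med [ 0.711 -0.162  0.01 ] rect [ 723. -168.] [ 45. 113.] 87.5 zmax 0.016
cellbox 0.79 [410. 338.  32.  29.] med [0.755 0.141 0.016] rect [752. 142.] [44. 68.] 16.7 zmax 0.022
```

```bash
python3 - <<'E'
from h import *
t=np.load("top.npz"); im=t["im"]
a=cv2.resize(im[165:275,255:365],(400,400),interpolation=cv2.INTER_CUBIC)
b=cv2.resize(im[165:275,420:530],(400,400),interpolation=cv2.INTER_CUBIC)
save("crop",np.hstack([a,b]))
W=t["W"]
def rep(n,m):
    p=W[m&(t["d"]>0)]; b=cv2.minAreaRect((p[:,:2]*1000).astype(np.float32)); print(n,len(p),p.mean(0).round(4),np.round(b[0],1),np.round(b[1],1),round(b[2],1))
X,Y,Z=W[...,0],W[...,1],W[...,2]
box=lambda x0,x1,y0,y1,z0,z1:(X>x0)&(X<x1)&(Y>y0)&(Y<y1)&(Z>z0)&(Z<z1)
rep("cuptop",box(.43,.53,-.06,.015,.045,.08)); rep("dietop",box(.43,.53,.01,.07,.045,.08))
rep("stallAll",box(.4,.64,-.07,.12,.003,.1)); rep("watch",box(.495,.57,-.01,.06,.012,.03))
rep("walls",box(.4,.64,-.07,.12,.014,.028))
rep("tray",box(.45,.65,.18,.42,.003,.03)); rep("trayrim",box(.45,.65,.18,.42,.011,.03))
rep("vise",box(.44,.6,-.39,-.22,.004,.1)); rep("fin",box(.44,.6,-.39,-.22,.045,.1)); rep("jaws",box(.44,.6,-.39,-.22,.024,.038))
E
```

```text
cuptop 389 [ 0.4819 -0.0157  0.0581] [482.1 -16. ] [38.  39.4] 89.4
dietop 142 [0.4707 0.0337 0.0611] [470.6  33.4] [21.9 21.6] 0.2
stallAll 7466 [0.5184 0.0218 0.0115] [520.3  25. ] [189.9 239.4] 90.0
watch 608 [0.5295 0.0229 0.018 ] [532.1  22.9] [58.6 69.9] 14.6
walls 1128 [0.5324 0.027  0.0198] [525.4  21.3] [140.6 119.6] 13.5
tray 7584 [0.5452 0.2974 0.0063] [550.8 300. ] [239.9 198.4] 90.0
trayrim 658 [0.5428 0.2969 0.0137] [542.4 296.8] [179.2 118.1] 74.3
vise 3418 [ 0.5165 -0.3002  0.0137] [ 520.2 -305. ] [159.6 169.9] 0.0
fin 87 [ 0.5076 -0.3232  0.0607] [ 507.9 -324.4] [14.8 12.9] 73.6
jaws 338 [ 0.5196 -0.2758  0.0304] [ 518.4 -284.6] [99.8 36.4] 75.6
```

View pics/top0.png

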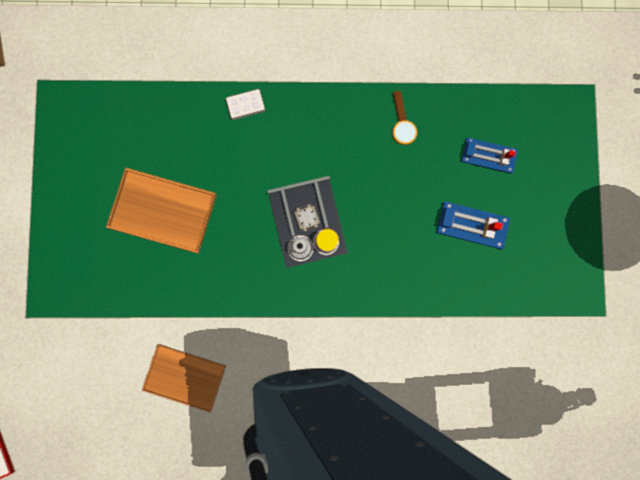

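View pics/crop.png

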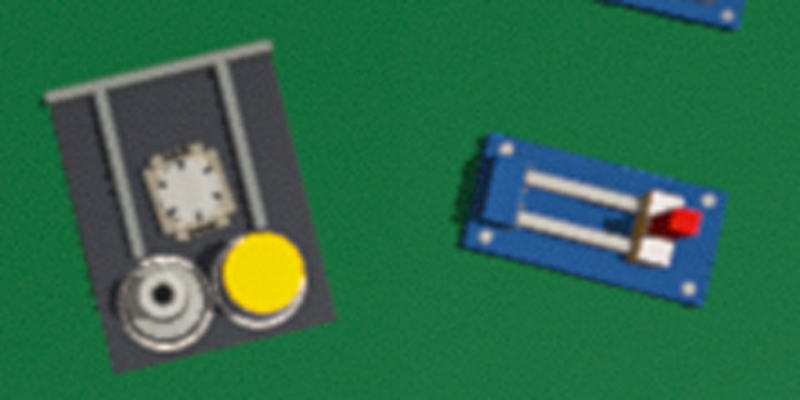

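```bash
cat >> h.py <<'E'
from scipy.spatial.transform import Rotation as R
def to(x,y,z,yaw,s=None):
    """shift in tool axes (mm) and turn (deg) to TCP target; yaw (deg) = world direction of tool y (mod 180)"""
    s=s or read_state(); w,a,b,c=s["orientation"]; M=R.from_quat([a,b,c,w]).as_matrix()
    d=M.T@(np.array([x,y,z])-s["ee_pos"])*1000
    cur=np.degrees(np.arctan2(M[1,1],M[0,1])); t=-((yaw-cur+90)%180-90)
    print("t",round(s["time"],2),"tcp",np.round(s["ee_pos"],4),"yawY",round(cur,1),"tilt z",M[:,2].round(3),"shift",d.round(1),"turn",round(t,1))
E
python3 - <<'E'
from h import *
t=np.load("scene.npz");W=t["W"];X,Y,Z=W[...,0],W[...,1],W[...,2]
def rep(n,x0,x1,y0,y1,z0,z1):
    m=(X>x0)&(X<x1)&(Y>y0)&(Y<y1)&(Z>z0)&(Z<z1); p=W[m]; b=cv2.minAreaRect((p[:,:2]*1000).astype(np.float32)); print(n,len(p),p.mean(0).round(4),np.round(b[0],1),np.round(b[1],1),round(b[2],1))
rep("cup",.43,.53,-.06,.012,.055,.08);rep("die",.43,.53,.012,.07,.057,.08)
rep("trayrim",.46,.63,.19,.40,.011,.03);rep("fin",.44,.6,-.39,-.22,.0585,.1);rep("watch",.5,.557,0,.045,.013,.03)
s=read_state();print(s["joint_pos"],s["finger_gap"])
to(.4707,.0335,.2,13.2)
E
```

```text
cup 171 [ 0.4855 -0.0142  0.0584] [484.2 -13.5] [37.5 42.9] 75.9
die 72 [0.4742 0.0357 0.0613] [473.6  36.7] [21.3 27.6] 74.7
trayrim 466 [0.5473 0.2944 0.0139] [544.9 298.2] [179.7 123.7] 73.4
fin 36 [ 0.5107 -0.3227  0.0633] [ 511.1 -323.1] [13.8 14.2] 85.4
watch 245 [0.5313 0.0224 0.0175] [529.5  22.5] [53.5 43.8] 2.0
[-1.48633522e+00  1.80787851e-01  1.60699912e+00 -8.63510226e-06
  1.35383520e+00 -2.06327173e-01] 0.08547529104066034
t 1.0 tcp [ 0.1649 -0.5509  0.2533] yawY -73.3 tilt z [-0.  0. -1.] shift [ 460.5 -472.1   53.3] turn -86.5
```

>>> jog_arm:
  moves:
    - [[41, -42, 0, -7.5], [82, -84, 0, -15], [123, -126, 0, -22.5], [164, -168, 0, -30], [205, -210, 0, -37.5], [246, -252, 0, -45], [287, -294, 0, -52.5], [328, -336, 0, -60]]
  grip: 60

```text
time: 2.0
ee_pos: [0.3834, -0.1333, 0.2538]
orientation: [0.001, 0.783, 0.622, 0.0]
contact_force: [0.4, -0.3, 0.2]
finger_gap: 0.0602
grasp_force: 0.0
```

```bash
python3 -c "
from h import *
to(.4723,.0347,.15,13.2)"
```

```text
t 2.0 tcp [ 0.3834 -0.1333  0.2538] yawY -13.1 tilt z [ 0.001 -0.001 -1.   ] shift [183.8  48.3 103.7] turn -26.3
```

>>> jog_arm:
  moves:
    - [[46, 12, 0, -7], [92, 24, 20, -14], [138, 36, 60, -21], [184, 48, 104, -26.3], [184, 48, 104, -26.3], [184, 48, 104, -26.3]]

```text
time: 2.75
ee_pos: [0.4721, 0.0329, 0.1496]
orientation: [0.0, 0.623, 0.782, -0.0]
contact_force: [-0.3, -0.5, 0.1]
finger_gap: 0.0602
grasp_force: 0.0
```

```bash
python3 -c "
from h import *
to(.4723,.0347,.051,13.2)
im,d,K,V=cam('scene'); save('s1',cv2.resize(im[170:320,230:430],(800,600)))"
```

```text
t 2.75 tcp [0.4721 0.0329 0.1496] yawY 13.0 tilt z [-0. -0. -1.] shift [ 1.8  0.6 98.6] turn -0.2
```

View pics/s1.png

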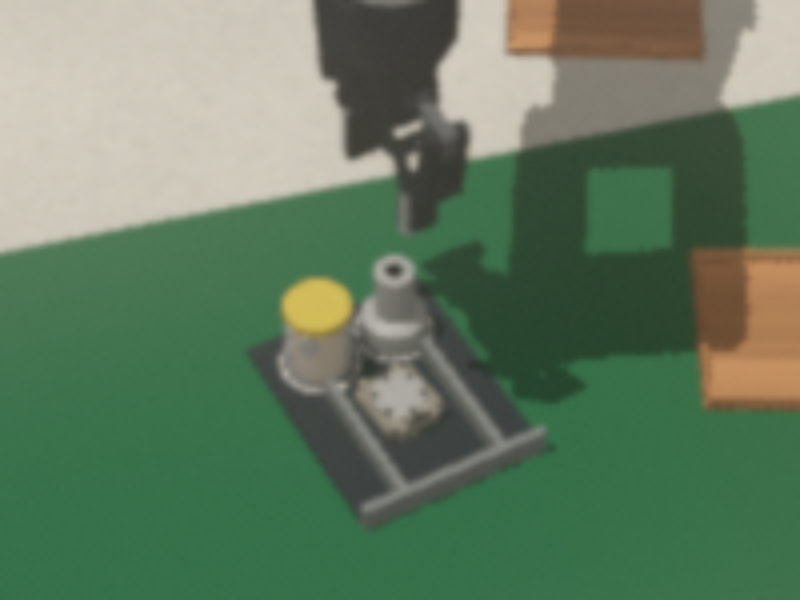

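```bash
python3 -c "
from h import *
for n in('scene','top'):
  im,d,K,V=cam(n);W=world(d,K,V);p=W[(d>0)&(W[...,2]>.09)&(W[...,2]<.18)&(abs(W[...,0]-.472)<.08)&(abs(W[...,1]-.035)<.06)]
  print(n,len(p),p.min(0).round(3) if len(p) else '',np.sort(p[:,2])[:12].round(3))
  q=p[p[:,2]<.145]; print(q.min(0) if len(q) else'',q.max(0) if len(q) else'')"
```

```text
scene 214 [0.425 0.011 0.13 ] [0.13  0.132 0.133 0.134 0.134 0.134 0.135 0.135 0.136 0.136 0.136 0.137]
[0.43700197 0.01375947 0.12990622] [0.51589518 0.04742166 0.14495597]
top 3 [0.428 0.011 0.178] [0.178 0.179 0.179]
```

>>> jog_arm:
  moves:
    - [[1.5, 0.5, 35, 0], [1.5, 0.5, 70, 0], [1.5, 0.5, 85, 0], [1.5, 0.5, 85, 0]]

```text
time: 3.4
ee_pos: [0.4719, 0.034, 0.0644]
orientation: [-0.0, 0.623, 0.782, -0.0]
contact_force: [0.6, 0.4, -0.5]
finger_gap: 0.0603
grasp_force: 0.0
```

>>> jog_arm:
  moves:
    - [[0, 0, 11, 0], [0, 0, 11, 0], [0, 0, 11, 0], [0, 0, 11, 0], [0, 0, 11, 0], [0, 0, 11, 0]]
  grip: 15
  squeeze: 40

```text
time: 4.15
ee_pos: [0.4722, 0.0346, 0.0535]
orientation: [0.0, 0.623, 0.782, 0.0]
contact_force: [-1.3, -0.2, 3.0]
finger_gap: 0.0224
grasp_force: 39.5
```

```bash
python3 -c "
from h import *
to(.4723,.0347,.15,13.2);print(read_state()['contact_force'])"
```

```text
t 4.15 tcp [0.4722 0.0346 0.0535] yawY 13.0 tilt z [ 0. -0. -1.] shift [  0.1   0.2 -96.5] turn -0.2
[-1.33731595 -0.19081734  2.99646843]
```

```bash
python3 -c "
from h import *
to(.5532,.331,.13,13.0)"
```

```text
t 4.15 tcp [0.4722 0.0346 0.0535] yawY 13.0 tilt z [ 0. -0. -1.] shift [270.6 145.5 -76.5] turn -0.0
```

>>> jog_arm:
  moves:
    - [[0, 0, -20, 0], [0, 0, -50, 0], [0, 0, -77, 0], [0, 0, -77, 0]]

```text
time: 4.65
ee_pos: [0.4737, 0.0344, 0.1319]
orientation: [0.002, 0.623, 0.782, 0.001]
contact_force: [-0.1, 0.1, -3.5]
finger_gap: 0.0222
grasp_force: 39.6
```

>>> jog_arm:
  moves:
    - [[27, 14.5, 0, 0], [68, 36, 0, 0], [115, 62, 0, 0], [162, 87, 0, 0], [208, 112, 0, 0], [248, 133, 0, 0], [270.5, 145.5, 0, 0], [270.5, 145.5, 0, 0]]

```text
time: 5.65
ee_pos: [0.5522, 0.3322, 0.1277]
orientation: [-0.001, 0.622, 0.783, -0.001]
contact_force: [-0.4, 1.0, -2.9]
finger_gap: 0.0223
grasp_force: 39.8
```

>>> jog_arm:
  moves:
    - [[0, 0, 30, 0], [0, 0, 60, 0], [0, 0, 70, 0], [0, 0, 74, 0], [0, 0, 76, 0], [0, 0, 76, 0]]

```text
time: 6.4
ee_pos: [0.5539, 0.331, 0.0553]
orientation: [0.0, 0.623, 0.782, 0.001]
contact_force: [-0.8, -0.3, -2.0]
finger_gap: 0.0225
grasp_force: 39.8
```

```bash
python3 -c "
from h import *
to(.5532,.331,.0535,13.0);print(read_state()['contact_force'])"
```

```text
t 6.4 tcp [0.5539 0.331  0.0553] yawY 13.0 tilt z [ 0.002  0.001 -1.   ] shift [ 0.1 -0.7  1.8] turn -0.0
[-0.77497945 -0.26897941 -1.99313158]
```

>>> jog_arm:
  moves:
    - [[0, 0, 0.5, 0], [0, 0, 1, 0], [0, 0, 1.5, 0], [0, 0, 1.5, 0]]

```text
time: 6.9
ee_pos: [0.5535, 0.331, 0.0536]
orientation: [0.0, 0.623, 0.782, 0.0]
contact_force: [-2.4, -0.4, 4.8]
finger_gap: 0.0218
grasp_force: 40.4
```

>>> jog_arm:
  moves:
    - [[0, 0, 0, 0], [0, 0, 0, 0], [0, 0, 0, 0], [0, 0, 0, 0], [0, 0, -30, 0], [0, 0, -70, 0], [0, 0, -95, 0], [0, 0, -95, 0]]
  grip: 60

```text
time: 7.9
ee_pos: [0.5548, 0.3315, 0.1505]
orientation: [0.001, 0.623, 0.782, 0.002]
contact_force: [1.3, -0.3, -0.6]
finger_gap: 0.0601
grasp_force: 0.0
```

```bash
python3 -c "
from h import *
to(.4835,-.015,.15,13.0)"
```

```text
t 7.9 tcp [0.5548 0.3315 0.1505] yawY 13.0 tilt z [ 0.005  0.002 -1.   ] shift [-321.7 -147.2   -0.5] turn -0.0
```

>>> jog_arm:
  moves:
    - [[-35, -16, 0, 0], [-85, -39, 0, 0], [-140, -64, 0, 0], [-195, -89, 0, 0], [-250, -114, 0, 0], [-295, -135, 0, 0], [-320.5, -146, 0, 0], [-320.5, -146, 0, 0]]

```text
time: 8.9
ee_pos: [0.4818, -0.0157, 0.1465]
orientation: [-0.001, 0.624, 0.781, -0.0]
contact_force: [0.4, -0.3, 0.3]
finger_gap: 0.0605
grasp_force: 0.0
```

>>> jog_arm:
  moves:
    - [[0, 0, 30, 0], [0, 0, 60, 0], [0, 0, 75, 0], [0, 0, 75, 0]]

```text
time: 9.4
ee_pos: [0.4818, -0.0133, 0.0715]
orientation: [-0.002, 0.622, 0.783, -0.001]
contact_force: [0.3, -0.1, -0.1]
finger_gap: 0.0602
grasp_force: 0.0
```

```bash
python3 -c "
from h import *
to(.4835,-.015,.0525,13.0)
im,d,K,V=cam('scene'); save('s2',cv2.resize(im[190:310,290:490],(800,480)))"
```

```text
t 9.4 tcp [ 0.4818 -0.0133  0.0715] yawY 13.0 tilt z [-0.003  0.001 -1.   ] shift [-2.1  1.3 19. ] turn 0.0
```

View pics/s2.png

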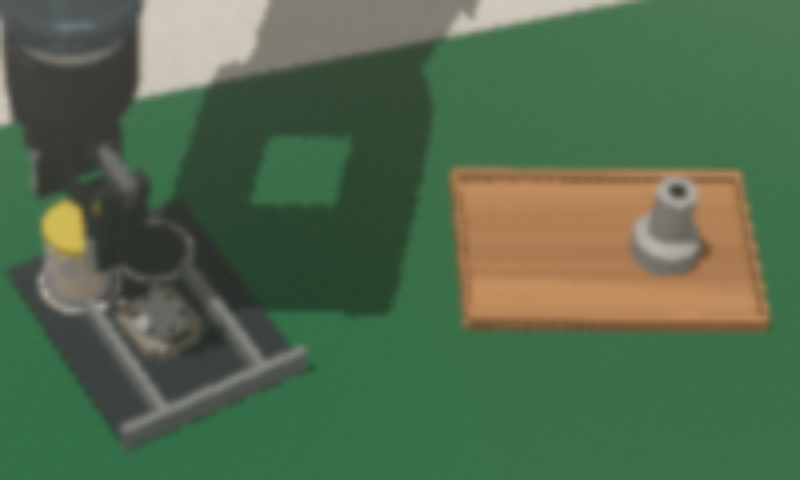

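```bash
python3 -c "
from h import *
im,d,K,V=cam('scene');W=world(d,K,V)
for a,b in((.055,.065),(.065,.08),(.08,.1),(.1,.12)):
  p=W[(d>0)&(W[...,2]>a)&(W[...,2]<b)&(abs(W[...,0]-.48)<.1)&(abs(W[...,1]+.01)<.09)]
  print(a,len(p),p.min(0).round(3),p.max(0).round(3),np.median(p,0).round(3))
to(.4835,-.015,.0525,13.0)
def px(P):
  q=V@np.r_[P,1]; q=K@q[:3]; q=q[:2]/q[2]; return ((q-[290,190])*4).round()
print(px([.5159,-.0055,.05]),px([.4835,-.015,.056]))"
```

```text
0.055 130 [ 0.449 -0.033  0.055] [0.524 0.002 0.065] [ 0.481 -0.02   0.059]
0.065 67 [ 0.45  -0.032  0.065] [0.529 0.003 0.08 ] [ 0.519 -0.016  0.074]
0.08 50 [ 0.449 -0.035  0.08 ] [ 0.529 -0.008  0.099] [ 0.455 -0.023  0.089]
0.1 122 [ 0.424 -0.04   0.1  ] [0.548 0.013 0.12 ] [ 0.526 -0.013  0.11 ]
t 9.5 tcp [ 0.4833 -0.0139  0.0733] yawY 13.0 tilt z [ 0.001 -0.    -1.   ] shift [-1.1 -0.1 20.8] turn -0.0
[103. 271.] [ 73. 227.]
```

>>> jog_arm:
  moves:
    - [[-1, 0, 10, 0], [-1, 0, 20, 0], [-1, 0, 20, 0]]

```text
time: 9.88
ee_pos: [0.4823, -0.0151, 0.0519]
orientation: [-0.001, 0.623, 0.782, -0.0]
contact_force: [0.4, -0.8, 0.1]
finger_gap: 0.0601
grasp_force: 0.0
```

>>> jog_arm:
  moves:
    - [[0, 0, 0, 0], [0, 0, 0, 0], [0, 0, 0, 0], [0, 0, 0, 0], [0, 0, 0, 0]]
  grip: 30
  squeeze: 25

```text
time: 10.5
ee_pos: [0.4832, -0.0152, 0.053]
orientation: [0.0, 0.623, 0.782, 0.0]
contact_force: [-0.7, 0.1, 1.9]
finger_gap: 0.039
grasp_force: 25.3
```

```bash
python3 -c "
from h import *
to(.5338,.2637,.13,13.0)"
```

```text
t 10.5 tcp [ 0.4832 -0.0152  0.053 ] yawY 13.0 tilt z [ 0. -0. -1.] shift [260.5 111.9 -77. ] turn -0.0
```

>>> jog_arm:
  moves:
    - [[0, 0, -20, 0], [0, 0, -50, 0], [0, 0, -77, 0], [0, 0, -77, 0]]

```text
time: 11.0
ee_pos: [0.4846, -0.0156, 0.1318]
orientation: [0.002, 0.623, 0.782, 0.001]
contact_force: [0.7, 0.4, -0.5]
finger_gap: 0.0391
grasp_force: 25.4
```

>>> jog_arm:
  moves:
    - [[26, 11, 0, 0], [65, 28, 0, 0], [111, 48, 0, 0], [156, 67, 0, 0], [200, 86, 0, 0], [238, 102, 0, 0], [260.5, 112, 0, 0], [260.5, 112, 0, 0]]

```text
time: 12.0
ee_pos: [0.5329, 0.2651, 0.1282]
orientation: [-0.001, 0.622, 0.783, -0.001]
contact_force: [-0.5, -0.7, 0.4]
finger_gap: 0.0389
grasp_force: 25.4
```

>>> jog_arm:
  moves:
    - [[0, 0, 30, 0], [0, 0, 60, 0], [0, 0, 70, 0], [0, 0, 74, 0], [0, 0, 76, 0], [0, 0, 77, 0], [0, 0, 77, 0]]

```text
time: 12.88
ee_pos: [0.5342, 0.2639, 0.0535]
orientation: [0.0, 0.623, 0.782, 0.0]
contact_force: [0.4, 1.2, -0.2]
finger_gap: 0.0391
grasp_force: 25.4
```

```bash
python3 -c "
from h import *
to(.5338,.2637,.0535,13.0);print(read_state()['contact_force'])"
```

```text
t 12.88 tcp [0.5342 0.2639 0.0535] yawY 13.0 tilt z [ 0.001  0.    -1.   ] shift [-0.1 -0.4 -0. ] turn -0.0
[ 0.36019524  1.2465069  -0.1839391 ]
```

>>> jog_arm:
  moves:
    - [[0, 0, 0.5, 0], [0, 0, 1, 0], [0, 0, 1, 0]]

```text
time: 13.25
ee_pos: [0.5341, 0.2639, 0.053]
orientation: [0.0, 0.623, 0.782, 0.0]
contact_force: [-2.4, -0.9, 7.8]
finger_gap: 0.0389
grasp_force: 26.1
```

>>> jog_arm:
  moves:
    - [[0, 0, 0, 0], [0, 0, 0, 0], [0, 0, 0, 0], [0, 0, 0, 0], [0, 0, -30, 0], [0, 0, -70, 0], [0, 0, -95, 0], [0, 0, -95, 0]]
  grip: 62

```text
time: 14.25
ee_pos: [0.5354, 0.2643, 0.1493]
orientation: [0.001, 0.623, 0.782, 0.002]
contact_force: [-0.0, 0.4, -0.7]
finger_gap: 0.0618
grasp_force: 0.0
```

```bash
python3 - <<'E'
from h import *
for n in("top","scene"):
    im,d,K,V=cam(n); save(n+"3",cv2.resize(im[170:280,90:370],(800,314)) if n=="top" else im); W=world(d,K,V)
    X,Y,Z=W[...,0],W[...,1],W[...,2]
    p=W[(X>.44)&(X<.6)&(abs(Y-.023)<.04)&(Z>.0135)&(Z<.0205)&(d>0)]
    r=outline_of("watch",n)[:1]
    if r:
        m=r[0]["mask"]&(d>0)&(Z>.013);q=W[m];b=cv2.minAreaRect((q[:,:2]*1000).astype(np.float32));print(n,r[0]["score"],q.mean(0),np.median(q,0),b)
to(.5285,.0222,.15,13.)
E
```

```text
top 0.81 [0.52812871 0.02167127 0.0174388 ] [0.52844755 0.02120145 0.01726769] ((528.3308715820312, 21.532398223876953), (46.06644821166992, 38.44428634643555), 18.488157272338867)
scene 0.74 [0.53161415 0.02260757 0.01737093] [0.53162251 0.02270083 0.0171814 ] ((530.7935791015625, 22.55023765563965), (49.66797637939453, 40.026344299316406), 18.027603149414062)
t 14.45 tcp [0.5327 0.2635 0.1451] yawY 13.0 tilt z [-0.003 -0.001 -1.   ] shift [-234.2  -58.2   -4.7] turn -0.0
```

View pics/top3.png

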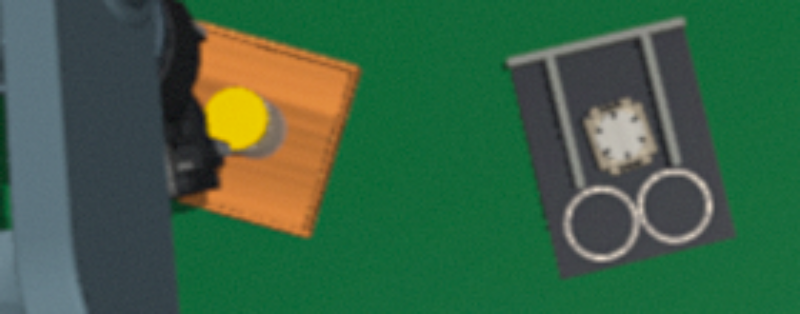

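>>> jog_arm:
  moves:
    - [[-25, -6, 0, -1], [-65, -16, 0, -2], [-108, -26, 0, -3], [-150, -37, 0, -4.5], [-190, -47, 0, -4.5], [-220, -54, 0, -4.5], [-234, -57.5, 0, -4.5], [-234, -57.5, 0, -4.5]]

```text
time: 15.45
ee_pos: [0.5298, 0.0225, 0.1461]
orientation: [-0.001, 0.592, 0.806, -0.0]
contact_force: [0.7, 0.5, -0.2]
finger_gap: 0.0619
grasp_force: 0.0
```

```bash
python3 - <<'E'
from h import *
to(.5295,.022,.04,17.5)
t=np.load("top.npz")
im,d,K,V=cam("top"); W=world(d,K,V);X,Y,Z=W[...,0],W[...,1],W[...,2]
w=(im.min(-1)>150)&(Z<.009)&(X>.43)&(X<.515)&(Y>-.06)&(Y<.08)
print(w.sum())
n,l,st,c=cv2.connectedComponentsWithStats(w.astype(np.uint8))
p=W[w][:,:2]*1000
from scipy.optimize import least_squares
f=lambda q:np.minimum(abs(np.hypot(*(p-q[:2]).T)-23),abs(np.hypot(*(p-q[2:]).T)-23))
print(least_squares(f,[472,35,483,-15],loss="soft_l1").x.round(1))
E
```

```text
t 15.45 tcp [0.5298 0.0225 0.1461] yawY 17.4 tilt z [-0.001  0.    -1.   ] shift [ -0.5  -0.4 106.1] turn -0.1
113
[471.1  34.2 483.1 -14.2]
```

>>> jog_arm:
  moves:
    - [[0, 0, 35, 0], [0, 0, 70, 0], [0, 0, 95, 0], [0, 0, 106, 0], [0, 0, 106, 0], [0, 0, 106, 0]]

```text
time: 16.25
ee_pos: [0.5311, 0.023, 0.0419]
orientation: [0.001, 0.591, 0.806, 0.0]
contact_force: [0.2, 0.2, 0.2]
finger_gap: 0.0624
grasp_force: 0.0
```

```bash
python3 - <<'E'
from h import *
im,d,K,V=cam('scene'); save('s4',cv2.resize(im[190:310,260:420],(800,600),interpolation=cv2.INTER_CUBIC))
to(.5295,.022,.029,17.5)
W=world(d,K,V);p=W[(d>0)&(W[...,2]>.018)&(W[...,2]<.06)&(abs(W[...,0]-.5295)<.06)&(abs(W[...,1]-.022)<.018)]
print(np.sort(p[p[:,0]>.552][:,2])[:15].round(3))
E
```

```text
t 16.3 tcp [0.5312 0.0229 0.042 ] yawY 17.5 tilt z [ 0.002 -0.    -1.   ] shift [-0.4 -1.9 13. ] turn -0.0
[0.018 0.019 0.019 0.02  0.02  0.02  0.02  0.022 0.022 0.027 0.027 0.027
 0.028 0.028 0.029]
```

View pics/s4.png

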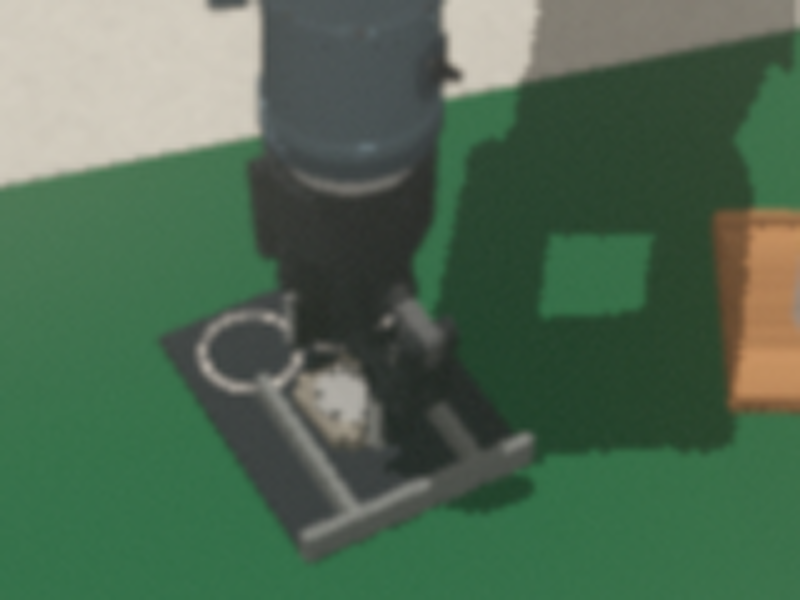

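>>> jog_arm:
  moves:
    - [[0, -1, 5, 0], [0, -1, 10, 0], [0, -1, 11.5, 0], [0, -1, 11.5, 0], [0, -1, 11.5, 0]]

```text
time: 16.92
ee_pos: [0.5293, 0.0225, 0.0293]
orientation: [0.0, 0.592, 0.806, 0.0]
contact_force: [0.4, 0.2, 0.3]
finger_gap: 0.0623
grasp_force: 0.0
```

>>> jog_arm:
  moves:
    - [[0, 0, 0, 0], [0, 0, 0, 0], [0, 0, 0, 0], [0, 0, 0, 0], [0, 0, 0, 0]]
  grip: 36
  squeeze: 40

```text
time: 17.55
ee_pos: [0.5296, 0.0225, 0.0298]
orientation: [0.0, 0.592, 0.806, 0.0]
contact_force: [-1.0, 0.6, 4.6]
finger_gap: 0.0446
grasp_force: 41.3
```

>>> jog_arm:
  moves:
    - [[0, 0, -5, 0], [0, 0, -15, 0], [0, 0, -40, 0], [0, 0, -75, 0], [0, 0, -100, 0], [0, 0, -100, 0], [0, 0, -100, 0]]

```text
time: 18.42
ee_pos: [0.5286, 0.0227, 0.1285]
orientation: [-0.001, 0.592, 0.806, -0.0]
contact_force: [0.6, -1.0, -1.6]
finger_gap: 0.0443
grasp_force: 41.0
```

```bash
python3 - <<'E'
from h import *
for n in("top","scene"):
    im,d,K,V=cam(n); W=world(d,K,V);X,Y,Z=W[...,0],W[...,1],W[...,2]
    box=lambda x0,x1,y0,y1,z0,z1:(X>x0)&(X<x1)&(Y>y0)&(Y<y1)&(Z>z0)&(Z<z1)&(d>0)
    if n=="scene": save('s5',cv2.resize(im[170:290,260:420],(800,600),interpolation=cv2.INTER_CUBIC))
    for nm,m in(("vise",box(.44,.59,-.38,-.22,.007,.1)),("bed",box(.44,.59,-.38,-.22,.009,.017)),("jawtops",box(.44,.59,-.38,-.22,.027,.034)),("fin",box(.44,.59,-.38,-.22,.056,.1))):
        p=W[m][:,:2]*1000;b=cv2.minAreaRect(p.astype(np.float32));print(n,nm,len(p),p.mean(0).round(1),np.round(b[0],1),np.round(b[1],1),round(b[2],1))
to(.52,-.28,.13,-14.2)
E
```

```text
top vise 2232 [ 513.9 -295.1] [ 515.  -301.2] [149.2 147.2] 0.0
top bed 1446 [ 512.6 -300.2] [ 515.  -297.8] [131.   62.8] 75.6
top jawtops 296 [ 520.4 -274. ] [ 518.4 -284.3] [98.9 36. ] 75.4
top fin 68 [ 507.8 -323.8] [ 507.9 -324.9] [15.5 12. ] 75.0
scene vise 1421 [ 521.6 -297.2] [ 515.1 -300.1] [158.2 147.9] 88.9
scene bed 774 [ 521.3 -301.7] [ 520.3 -306.1] [153.  115.3] 55.7
scene jawtops 148 [ 524.1 -273.4] [ 520.4 -282.3] [99.8 40.7] 75.0
scene fin 41 [ 511.1 -322.8] [ 510.1 -322.4] [13.1 13.1] 67.5
t 18.52 tcp [0.5282 0.0227 0.1278] yawY 17.5 tilt z [-0.003  0.001 -1.   ] shift [-286.3  -98.6   -2.3] turn 31.7
```

View pics/s5.png

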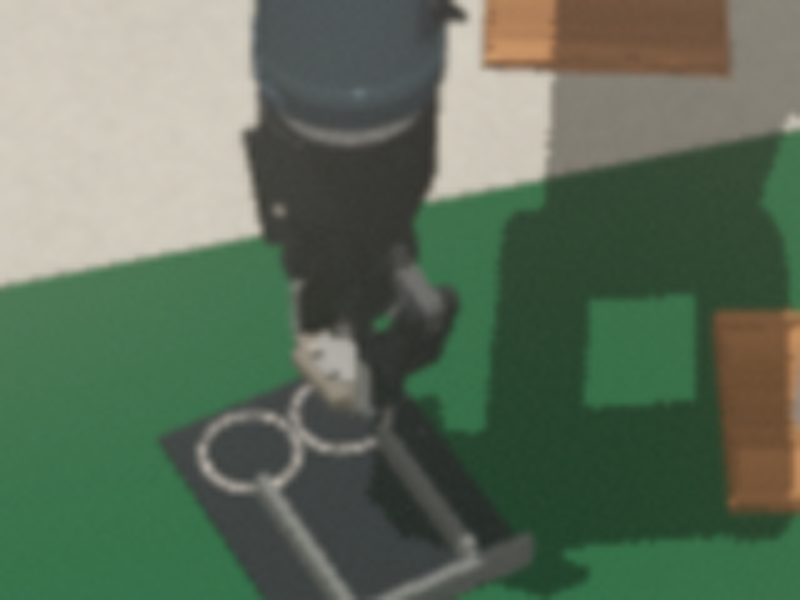

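```bash
python3 -c "
from h import *
to(.5216,-.2779,.13,-14.4)"
```

```text
t 18.52 tcp [0.5282 0.0227 0.1278] yawY 17.5 tilt z [-0.003  0.001 -1.   ] shift [-284.8  -96.5   -2.3] turn 31.9
```

>>> jog_arm:
  moves:
    - [[-20, -7, 0, 2], [-55, -19, 0, 6], [-100, -34, 0, 11], [-147, -50, 0, 16], [-195, -67, 0, 21], [-238, -82, 0, 26], [-270, -93, 0, 30], [-284, -98, 0, 31.9]]

```text
time: 19.52
ee_pos: [0.5201, -0.2792, 0.1279]
orientation: [-0.001, 0.791, 0.611, -0.0]
contact_force: [0.3, 1.5, -1.1]
finger_gap: 0.0444
grasp_force: 41.0
```

```bash
python3 -c "
from h import *
im,d,K,V=cam('top')
to(.5216,-.2779,.06,-14.4)"
```

```text
t 19.57 tcp [ 0.5203 -0.28    0.1282] yawY -14.7 tilt z [-0.001  0.    -1.   ] shift [ 2.4  0.8 68.2] turn -0.3
```

>>> jog_arm:
  moves:
    - [[1, 0.5, 20, 0], [1.5, 1, 45, 0], [1.5, 1, 62, 0], [1.5, 1, 68, 0], [1.5, 1, 68, 0], [1.5, 1, 68, 0]]

```text
time: 20.32
ee_pos: [0.5229, -0.2769, 0.0622]
orientation: [0.001, 0.79, 0.613, 0.0]
contact_force: [-0.1, -1.0, -0.4]
finger_gap: 0.0448
grasp_force: 40.9
```

```bash
python3 -c "
from h import *
im,d,K,V=cam('scene');save('s6',cv2.resize(im[230:350,130:290],(800,600),interpolation=cv2.INTER_CUBIC))
to(.5216,-.2779,.0445,-14.4)"
```

```text
t 20.38 tcp [ 0.5229 -0.277   0.0623] yawY -14.4 tilt z [ 0.001 -0.001 -1.   ] shift [-1.2 -1.1 17.8] turn -0.0
```

View pics/s6.png

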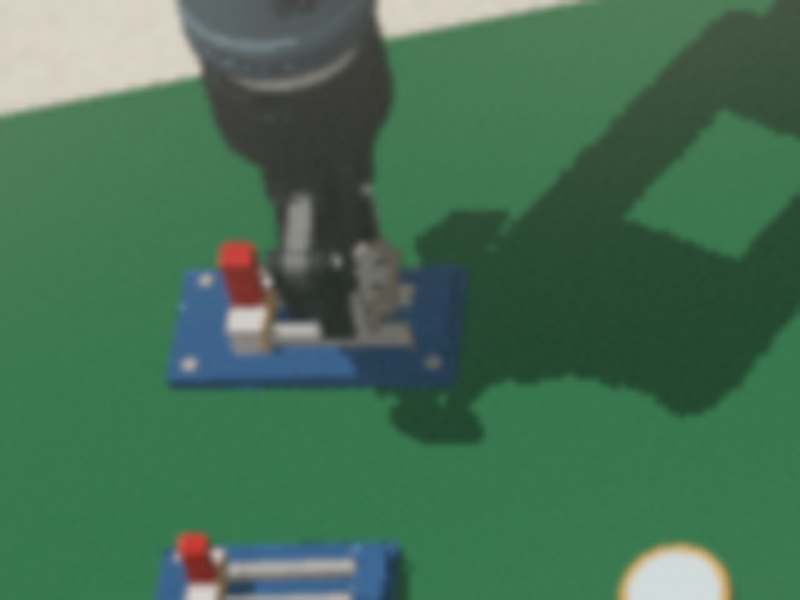

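```bash
python3 - <<'E'
from h import *
im,d,K,V=cam('scene');W=world(d,K,V)
im2=cv2.resize(im[262:312,180:230],(600,600),interpolation=cv2.INTER_CUBIC);im2=np.clip(im2.astype(float)*1.6,0,255).astype(np.uint8);save('s7',im2)
ex=np.array([.9686,-.2487]);ey=np.array([.2487,.9686]);o=np.array([.5166,-.2973])
q=W[...,:2]-o;x=q@ex*1000;y=q@ey*1000;z=W[...,2]*1000
for r in range(270,306,3):
    print(r,[f"{x[r,c]:.0f},{y[r,c]:.0f},{z[r,c]:.0f}" for c in range(186,222,3)])
E
```

```text
270 ['43,15,156', '40,20,152', '43,28,155', '38,32,149', '22,33,129', '17,38,123', '-26,31,69', '-81,22,0', '-80,29,1', '-76,38,6', '-80,44,1', '-78,51,3']
273 ['41,13,143', '44,20,148', '42,26,145', '36,30,136', '-20,18,65', '24,39,122', '-23,31,61', '-70,24,3', '-69,31,3', '-68,38,5', '-71,45,0', '-70,52,1']
276 ['29,7,118', '52,21,147', '45,25,138', '25,24,112', '22,30,109', '26,38,114', '-18,31,57', '-61,25,3', '-60,32,3', '-60,39,4', '-62,46,1', '-62,53,1']
279 ['34,7,113', '58,22,145', '54,26,140', '32,25,111', '31,32,110', '31,38,109', '-14,30,51', '-16,36,48', '-54,32,0', '-51,40,3', '-50,47,4', '-50,54,4']
282 ['64,16,143', '66,23,145', '65,29,144', '64,34,142', '35,31,105', '-7,24,50', '-7,31,50', '-6,38,51', '-45,33,0', '-43,41,2', '-42,48,3', '-43,55,2']
285 ['71,16,141', '69,22,139', '68,28,137', '68,34,137', '33,29,91', '33,35,91', '5,33,54', '2,39,50', '-26,37,13', '-13,48,30', '-14,54,29', '-14,61,28']
288 ['65,13,124', '62,18,120', '65,25,124', '61,30,118', '50,33,102', '27,32,73', '10,33,50', '12,40,53', '-11,40,22', '-3,49,32', '-2,56,33', '-4,62,31']
291 ['-12,-17,10', '55,14,100', '53,19,96', '54,26,98', '57,33,102', '30,31,66', '16,33,46', '17,40,48', '-8,39,14', '6,50,32', '3,56,29', '7,64,33']
294 ['0,-15,15', '-2,-9,11', '19,6,40', '37,18,64', '40,26,68', '29,29,53', '22,33,44', '-2,33,11', '1,40,15', '14,51,32', '13,57,31', '15,65,34']
297 ['13,-12,21', '14,-5,21', '10,1,17', '35,16,51', '35,23,50', '29,27,42', '12,28,18', '15,36,23', '13,42,19', '14,49,21', '17,57,25', '17,64,25']
300 ['16,-13,13', '16,-6,14', '16,1,13', '17,8,14', '15,14,11', '17,21,13', '14,27,9', '20,36,18', '14,41,10', '16,48,12', '18,56,15', '20,63,17']
303 ['22,-13,10', '25,-5,15', '26,2,15', '21,8,9', '26,16,15', '24,22,13', '27,30,16', '23,35,11', '24,42,12', '25,49,13', '27,57,16', '26,63,14']
```

View pics/s7.png

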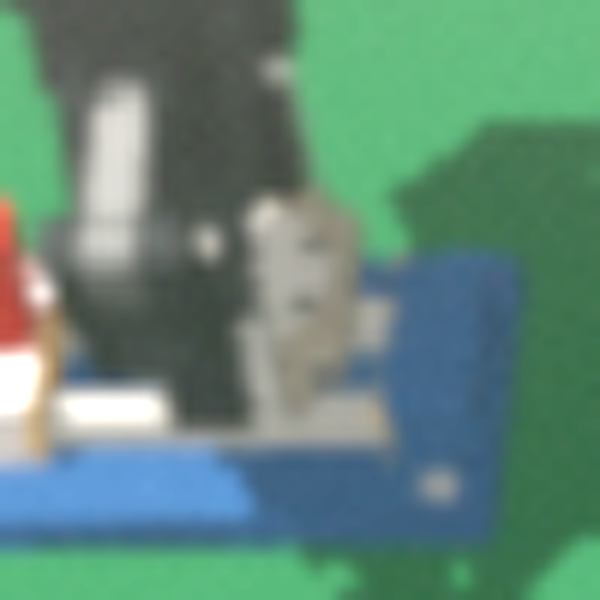

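>>> jog_arm:
  moves:
    - [[0, 0, 6, 0], [0, 0, 11, 0], [0, 0, 14, 0], [0, 0, 16, 0], [0, 0, 17, 0], [0, 0, 17, 0], [0, 0, 17, 0]]

```text
time: 21.3
ee_pos: [0.5224, -0.2766, 0.0444]
orientation: [0.0, 0.79, 0.613, 0.0]
contact_force: [-0.2, -0.1, -2.1]
finger_gap: 0.0445
grasp_force: 40.9
```

```bash
python3 -c "
from h import *
to(.5216,-.2779,.0438,-14.4);print(read_state()['contact_force'])"
```

```text
t 21.3 tcp [ 0.5224 -0.2766  0.0444] yawY -14.4 tilt z [ 0. -0. -1.] shift [-1.4 -0.5  0.6] turn -0.0
[-0.24559144 -0.08844499 -2.12963088]
```

>>> jog_arm:
  moves:
    - [[0, 0, 0.4, 0], [0, 0, 0.8, 0], [0, 0, 1.2, 0], [0, 0, 1.2, 0]]

```text
time: 21.8
ee_pos: [0.5224, -0.2766, 0.0438]
orientation: [0.0, 0.79, 0.613, -0.0]
contact_force: [-1.5, 1.1, 5.7]
finger_gap: 0.0448
grasp_force: 41.6
```

>>> jog_arm:
  moves:
    - [[0, 0, 0, 0], [0, 0, 0, 0], [0, 0, 0, 0], [0, 0, 0, 0], [0, 0, -25, 0], [0, 0, -60, 0], [0, 0, -80, 0], [0, 0, -80, 0]]
  grip: 62

```text
time: 22.8
ee_pos: [0.5233, -0.2773, 0.1247]
orientation: [0.002, 0.79, 0.613, 0.0]
contact_force: [0.5, 0.6, -0.2]
finger_gap: 0.0619
grasp_force: 0.0
```

```bash
python3 - <<'E'
from h import *
im,d,K,V=cam('scene');W=world(d,K,V);save('s8',cv2.resize(im[250:325,150:250],(800,600),interpolation=cv2.INTER_CUBIC))
r=outline_of("watch","scene")
ex=np.array([.9686,-.2487]);ey=np.array([.2487,.9686]);o=np.array([.5166,-.2973])
for k in r[:2]:
    p=W[k["mask"]&(d>0)];b=cv2.minAreaRect((p[:,:2]*1000).astype(np.float32));q=p.mean(0)[:2]-o;print(k["score"],p.mean(0),b,q@ex,q@ey)
to(.5095,-.3236,.1,-14.4)
E
```

```text
0.79 [ 0.52742189 -0.27499519  0.03097579] ((524.451904296875, -275.4360046386719), (40.23149871826172, 51.08893585205078), 77.78877258300781) 0.004934878757102357 0.024295842322997814
t 22.9 tcp [ 0.5219 -0.2762  0.1222] yawY -14.4 tilt z [-0.001  0.001 -1.   ] shift [-49.   -0.1  22.2] turn -0.0
```

View pics/s8.png

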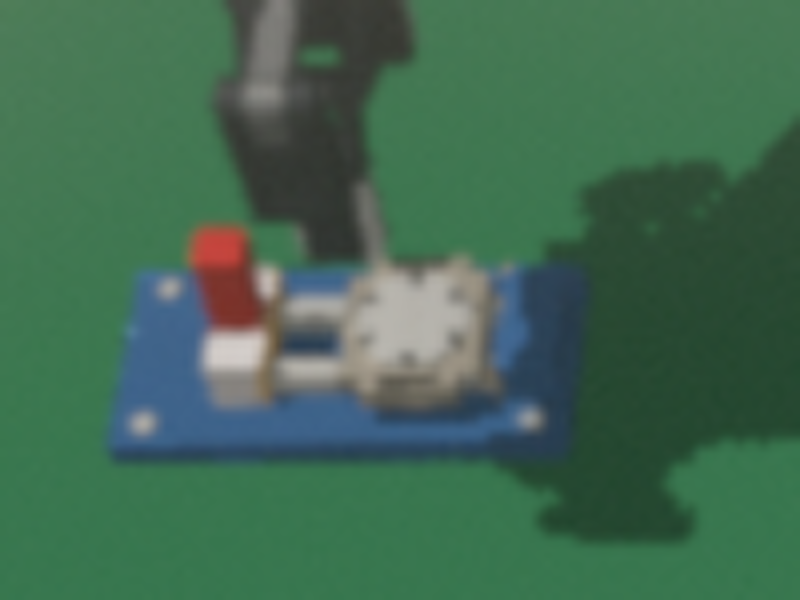

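>>> jog_arm:
  moves:
    - [[-15, 0, 0, 0], [-35, 0, 0, 0], [-48.5, 0, 15, 0], [-48.5, 0, 40, 0], [-48.5, 0, 56, 0], [-48.5, 0, 60, 0], [-48.5, 0, 60, 0], [-48.5, 0, 60, 0]]
  grip: 45

```text
time: 23.9
ee_pos: [0.5108, -0.3239, 0.064]
orientation: [0.001, 0.79, 0.613, 0.0]
contact_force: [0.1, -0.3, -0.2]
finger_gap: 0.0452
grasp_force: 0.0
```

```bash
python3 - <<'E'
from h import *
to(.5093,-.3236,.062,-14.4)
E
```

```text
t 23.9 tcp [ 0.5108 -0.3239  0.064 ] yawY -14.4 tilt z [ 0.001 -0.001 -1.   ] shift [-0.1 -1.6  2. ] turn -0.0
```

>>> jog_arm:
  moves:
    - [[0, -0.5, 0, 0], [0, -0.5, 0, 0], [0, -0.5, 0, 0], [0, -0.5, 0, 0], [0, -0.5, 0, 0], [0, -0.5, 0, 0]]
  grip: 3
  squeeze: 40

```text
time: 24.65
ee_pos: [0.5085, -0.3231, 0.0638]
orientation: [-0.001, 0.79, 0.613, -0.001]
contact_force: [-7.9, 3.2, 9.6]
finger_gap: 0.0114
grasp_force: 39.8
```

>>> jog_arm:
  moves:
    - [[3, -1, 0, 0], [7, -1, 0, 0], [11, -1, 0, 0], [15, -1, 0, 0], [18, -1, 0, 0], [20, -1, 0, 0], [20, -1, 0, 0], [20, -1, 0, 0]]

```text
time: 25.65
ee_pos: [0.5131, -0.3045, 0.0639]
orientation: [0.0, 0.79, 0.613, -0.001]
contact_force: [-6.2, -2.5, 6.1]
finger_gap: 0.0108
grasp_force: 39.3
```

```bash
python3 - <<'E'
from h import *
im,d,K,V=cam('scene');W=world(d,K,V);save('s9',cv2.resize(im[250:325,150:250],(800,600),interpolation=cv2.INTER_CUBIC))
E
```

```text
(no output)
```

View pics/s9.png

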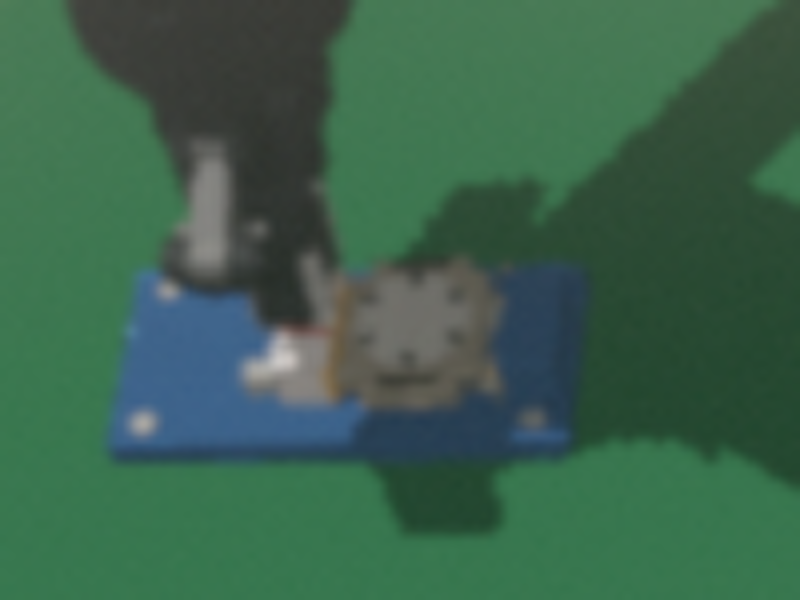

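>>> jog_arm:
  moves:
    - [[1, 0, 0, 0], [2, 0, 0, 0], [3, 0, 0, 0], [3, 0, 0, 0]]

```text
time: 26.2
ee_pos: [0.5138, -0.3019, 0.0639]
orientation: [0.0, 0.79, 0.613, -0.001]
contact_force: [-5.1, -2.9, 4.6]
finger_gap: 0.0112
grasp_force: 39.3
```

>>> jog_arm:
  moves:
    - [[1, 0, 0, 0], [2, 0, 0, 0], [3, 0, 0, 0], [3, 0, 0, 0]]

```text
time: 26.7
ee_pos: [0.5145, -0.2991, 0.0639]
orientation: [0.0, 0.79, 0.613, -0.001]
contact_force: [-5.8, -3.3, 4.7]
finger_gap: 0.011
grasp_force: 39.3
```

>>> jog_arm:
  moves:
    - [[1, 0, 0, 0], [2, 0, 0, 0], [2, 0, 0, 0]]

```text
time: 27.08
ee_pos: [0.5146, -0.2987, 0.0639]
orientation: [0.001, 0.79, 0.613, -0.002]
contact_force: [-8.1, -8.3, 2.4]
finger_gap: 0.0109
grasp_force: 39.0
```

>>> jog_arm:
  moves:
    - [[1, 0, 0, 0], [1.5, 0, 0, 0], [1.5, 0, 0, 0]]

```text
time: 27.45
ee_pos: [0.5146, -0.2985, 0.0639]
orientation: [0.002, 0.79, 0.613, -0.003]
contact_force: [-9.7, -13.3, 0.3]
finger_gap: 0.0112
grasp_force: 38.9
```

>>> jog_arm:
  moves:
    - [[1, 0, 0, 0], [1.5, 0, 0, 0], [1.5, 0, 0, 0]]

```text
time: 27.82
ee_pos: [0.5147, -0.2984, 0.064]
orientation: [0.003, 0.79, 0.613, -0.003]
contact_force: [-11.7, -19.3, -1.5]
finger_gap: 0.0111
grasp_force: 38.9
```

>>> jog_arm:
  moves:
    - [[-1, 0, 0, 0], [-2.5, 0, 0, 0], [-3.5, 0, 0, 0], [-3.5, 0, 0, 0]]

```text
time: 28.32
ee_pos: [0.5146, -0.2987, 0.0639]
orientation: [0.001, 0.79, 0.613, -0.002]
contact_force: [-8.0, -6.4, 1.4]
finger_gap: 0.0113
grasp_force: 39.6
```

>>> jog_arm:
  moves:
    - [[0, 0, 0, 0], [0, 0, 0, 0], [0, 0, 0, 0], [0, 0, 0, 0], [0, 0, -25, 0], [0, 0, -60, 0], [0, 0, -85, 0], [0, 0, -85, 0]]
  grip: 45

```text
time: 29.32
ee_pos: [0.517, -0.2975, 0.1505]
orientation: [0.002, 0.79, 0.613, 0.001]
contact_force: [-0.5, 0.4, -0.3]
finger_gap: 0.0451
grasp_force: 0.0
```

```bash
python3 - <<'E'
from h import *
im,d,K,V=cam('scene');W=world(d,K,V);a=cv2.resize(im[250:325,150:250],(400,300),interpolation=cv2.INTER_CUBIC);b=cv2.resize(im[210:285,395:495],(400,300),interpolation=cv2.INTER_CUBIC);save('s10',np.hstack([a,b]))
r=outline_of("watch","scene")
ex=np.array([.9686,-.2487]);ey=np.array([.2487,.9686]);o=np.array([.5166,-.2973])
for k in r[:1]:
    p=W[k["mask"]&(d>0)];b=cv2.minAreaRect((p[:,:2]*1000).astype(np.float32));q=p.mean(0)[:2]-o;print(k["score"],p.mean(0),b,q@ex,q@ey)
X,Y,Z=W[...,0],W[...,1],W[...,2]
for n,y0,y1,z0 in(("cup",.22,.298,.055),("die",.302,.37,.057)):
    p=W[(d>0)&(X>.47)&(X<.62)&(Y>y0)&(Y<y1)&(Z>z0)&(Z<.075)];print(n,len(p),p.mean(0).round(4))
to(.5338,.2637,.15,13)
E
```

```text
0.61 [ 0.52843206 -0.27145062  0.03075629] ((524.6231079101562, -271.0530090332031), (38.52247619628906, 53.145450592041016), 75.5943832397461) 0.005031795567782479 0.027980347689792934
cup 171 [0.5363 0.2651 0.0585]
die 71 [0.5554 0.3318 0.0612]
t 29.43 tcp [ 0.5154 -0.2962  0.1475] yawY -14.4 tilt z [-0.  0. -1.] shift [ 546.8 -121.7   -2.3] turn -27.4
```

View pics/s10.png

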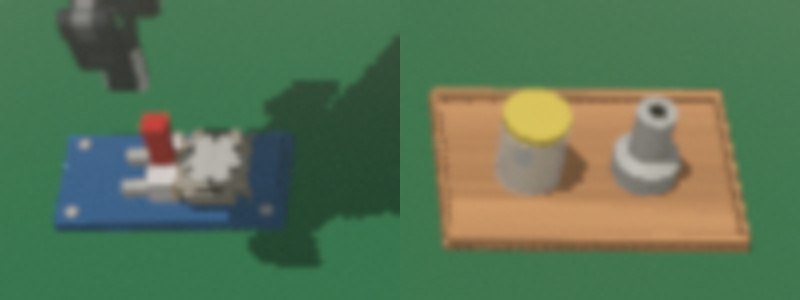

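>>> jog_arm:
  moves:
    - [[35, -8, 0, -3], [90, -20, 0, -6], [145, -32, 0, -10], [200, -44, 0, -14], [255, -57, 0, -18], [310, -69, 0, -22], [365, -81, 0, -27.4], [420, -93, 0, -27.4]]
  grip: 60

```text
time: 30.42
ee_pos: [0.5291, 0.1352, 0.1464]
orientation: [-0.001, 0.622, 0.783, -0.001]
contact_force: [0.4, -0.8, -0.1]
finger_gap: 0.0601
grasp_force: 0.0
```

```bash
python3 -c "
from h import *
to(.5341,.2639,.15,13.0)"
```

```text
t 30.43 tcp [0.5291 0.1352 0.1464] yawY 13.0 tilt z [-0.003 -0.    -1.   ] shift [124.3  33.9  -3.6] turn 0.0
```

>>> jog_arm:
  moves:
    - [[45, 12, 0, 0], [90, 24, 0, 0], [120, 33, 0, 0], [122, 33, 0, 0], [122, 33, 0, 0]]

```text
time: 31.05
ee_pos: [0.5342, 0.2592, 0.1467]
orientation: [-0.001, 0.623, 0.783, -0.001]
contact_force: [-0.0, -0.1, -0.4]
finger_gap: 0.06
grasp_force: 0.0
```

```bash
python3 -c "
from h import *
im,d,K,V=cam('top')
to(.5341,.2639,.053,13.0)"
```

```text
t 31.1 tcp [0.5345 0.2587 0.147 ] yawY 12.9 tilt z [-0.002 -0.001 -1.   ] shift [ 5.2  1.  94. ] turn -0.1
```

>>> jog_arm:
  moves:
    - [[5, 1, 0, 0], [5, 1, 30, 0], [5, 1, 60, 0], [5, 1, 85, 0], [5, 1, 95, 0], [5, 1, 95, 0], [5, 1, 95, 0]]

```text
time: 31.98
ee_pos: [0.5359, 0.2649, 0.0543]
orientation: [0.001, 0.623, 0.782, 0.001]
contact_force: [0.5, 0.2, 0.7]
finger_gap: 0.0603
grasp_force: 0.0
```

```bash
python3 -c "
from h import *
to(.5341,.2639,.053,13.0)"
```

```text
t 31.98 tcp [0.5359 0.2649 0.0543] yawY 12.9 tilt z [ 0.002  0.001 -1.   ] shift [-0.6 -2.   1.3] turn -0.1
```

Good; grip the cup and carry it back to its ring.

>>> jog_arm:
  moves:
    - [[0, -1, 0, 0], [0, -1, 0, 0], [0, -1, 0, 0], [0, -1, 0, 0], [0, -1, 0, 0]]
  grip: 30
  squeeze: 25

```text
time: 32.6
ee_pos: [0.5347, 0.2648, 0.0544]
orientation: [0.001, 0.623, 0.782, 0.001]
contact_force: [-1.4, -0.3, 6.2]
finger_gap: 0.039
grasp_force: 25.5
```

>>> jog_arm:
  moves:
    - [[0, 0, -20, 0], [0, 0, -50, 0], [0, 0, -77, 0], [0, 0, -77, 0]]

```text
time: 33.1
ee_pos: [0.536, 0.2652, 0.1337]
orientation: [0.002, 0.623, 0.782, 0.003]
contact_force: [0.7, 0.1, -1.0]
finger_gap: 0.039
grasp_force: 25.4
```

```bash
python3 -c "
from h import *
im,d,K,V=cam('top')
to(.4833,-.0148,.13,13.0)"
```

```text
t 33.15 tcp [0.5348 0.2648 0.1318] yawY 13.0 tilt z [ 0.003  0.001 -1.   ] shift [-261.  -112.9    1.4] turn -0.0
```

>>> jog_arm:
  moves:
    - [[-26, -11, 0, 0], [-65, -28, 0, 0], [-111, -48, 0, 0], [-156, -67, 0, 0], [-200, -86, 0, 0], [-238, -102, 0, 0], [-260.5, -112, 0, 0], [-260.5, -112, 0, 0]]

```text
time: 34.15
ee_pos: [0.4823, -0.0156, 0.1292]
orientation: [-0.001, 0.624, 0.781, -0.0]
contact_force: [-0.4, 0.2, -1.0]
finger_gap: 0.0392
grasp_force: 25.4
```

>>> jog_arm:
  moves:
    - [[0, 0, 0, 0], [0, 0, 30, 0], [0, 0, 55, 0], [0, 0, 68, 0], [0, 0, 72, 0], [0, 0, 74, 0], [0, 0, 74, 0]]

```text
time: 35.02
ee_pos: [0.4838, -0.0145, 0.0567]
orientation: [0.001, 0.623, 0.782, 0.0]
contact_force: [-0.0, -0.3, -0.9]
finger_gap: 0.0389
grasp_force: 25.4
```

```bash
python3 -c "
from h import *
to(.4833,-.0148,.0540,13.0)"
```

```text
t 35.02 tcp [ 0.4838 -0.0145  0.0567] yawY 13.0 tilt z [ 0.001 -0.    -1.   ] shift [-0.2 -0.6  2.7] turn -0.0
```

>>> jog_arm:
  moves:
    - [[0, 0, 1, 0], [0, 0, 1.7, 0], [0, 0, 2.4, 0], [0, 0, 2.8, 0], [0, 0, 2.8, 0]]

```text
time: 35.65
ee_pos: [0.4835, -0.0146, 0.0543]
orientation: [0.0, 0.623, 0.782, -0.0]
contact_force: [-3.9, 1.4, 9.6]
finger_gap: 0.0396
grasp_force: 26.4
```

>>> jog_arm:
  moves:
    - [[0, 0, 0, 0], [0, 0, 0, 0], [0, 0, 0, 0], [0, 0, 0, 0], [0, 0, -30, 0], [0, 0, -70, 0], [0, 0, -95, 0], [0, 0, -95, 0]]
  grip: 60

```text
time: 36.65
ee_pos: [0.4848, -0.0148, 0.1504]
orientation: [0.002, 0.623, 0.782, 0.001]
contact_force: [0.2, 0.0, -0.1]
finger_gap: 0.0599
grasp_force: 0.0
```

```bash
python3 -c "
from h import *
im,d,K,V=cam('top')
to(.5535,.331,.15,13.0)"
```

```text
t 36.7 tcp [ 0.4837 -0.0145  0.1488] yawY 13.0 tilt z [ 0.002 -0.    -1.   ] shift [321.1 145.5  -1.2] turn -0.0
```

>>> jog_arm:
  moves:
    - [[40, 18, 0, 0], [92, 42, 0, 0], [145, 66, 0, 0], [200, 91, 0, 0], [255, 116, 0, 0], [300, 136, 0, 0], [321, 145.5, 0, 0], [321, 145.5, 0, 0]]

```text
time: 37.7
ee_pos: [0.5519, 0.3322, 0.146]
orientation: [-0.001, 0.622, 0.783, -0.001]
contact_force: [-1.1, -0.6, 0.9]
finger_gap: 0.0603
grasp_force: 0.0
```

>>> jog_arm:
  moves:
    - [[0, 0, 0, 0], [0, 0, 30, 0], [0, 0, 60, 0], [0, 0, 85, 0], [0, 0, 93, 0], [0, 0, 93, 0], [0, 0, 93, 0]]

```text
time: 38.58
ee_pos: [0.554, 0.331, 0.0567]
orientation: [0.001, 0.623, 0.782, 0.001]
contact_force: [0.9, -0.4, 0.3]
finger_gap: 0.06
grasp_force: 0.0
```

```bash
python3 -c "
from h import *
to(.5535,.331,.0535,13.0)"
```

```text
t 38.58 tcp [0.554  0.331  0.0567] yawY 12.9 tilt z [ 0.002  0.001 -1.   ] shift [ 0.1 -0.5  3.2] turn -0.1
```

>>> jog_arm:
  moves:
    - [[0, 0, 2.5, 0], [0, 0, 2.5, 0], [0, 0, 2.5, 0], [0, 0, 2.5, 0], [0, 0, 2.5, 0], [0, 0, 2.5, 0]]
  grip: 15
  squeeze: 40

```text
time: 39.33
ee_pos: [0.5534, 0.3312, 0.0534]
orientation: [0.0, 0.623, 0.782, 0.0]
contact_force: [-0.8, 0.6, 4.8]
finger_gap: 0.0223
grasp_force: 39.5
```

>>> jog_arm:
  moves:
    - [[0, 0, -20, 0], [0, 0, -50, 0], [0, 0, -77, 0], [0, 0, -77, 0]]

```text
time: 39.83
ee_pos: [0.5546, 0.3317, 0.1328]
orientation: [0.001, 0.623, 0.782, 0.002]
contact_force: [0.1, 0.4, -2.3]
finger_gap: 0.0223
grasp_force: 39.5
```

```bash
python3 -c "
from h import *
im,d,K,V=cam('top')
to(.4720,.0346,.13,13.0)"
```

```text
t 39.88 tcp [0.5534 0.3312 0.1308] yawY 13.0 tilt z [ 0.002  0.001 -1.   ] shift [-270.8 -145.9    0.4] turn -0.0
```

>>> jog_arm:
  moves:
    - [[-27, -14.5, 0, 0], [-68, -36, 0, 0], [-115, -62, 0, 0], [-162, -87, 0, 0], [-208, -112, 0, 0], [-248, -133, 0, 0], [-270.5, -145.5, 0, 0], [-270.5, -145.5, 0, 0]]

```text
time: 40.88
ee_pos: [0.4705, 0.0336, 0.1285]
orientation: [-0.001, 0.624, 0.781, -0.001]
contact_force: [0.2, 0.6, -2.1]
finger_gap: 0.0223
grasp_force: 39.7
```

>>> jog_arm:
  moves:
    - [[0, 0, 0, 0], [0, 0, 30, 0], [0, 0, 55, 0], [0, 0, 68, 0], [0, 0, 72, 0], [0, 0, 74, 0], [0, 0, 74, 0]]

```text
time: 41.75
ee_pos: [0.4725, 0.0348, 0.0564]
orientation: [0.001, 0.623, 0.782, 0.0]
contact_force: [-0.4, -0.2, -3.1]
finger_gap: 0.0222
grasp_force: 39.8
```

```bash
python3 -c "
from h import *
to(.4720,.0346,.0535,13.0)"
```

```text
t 41.75 tcp [0.4725 0.0348 0.0564] yawY 13.0 tilt z [ 0.001 -0.    -1.   ] shift [-0.1 -0.5  2.9] turn -0.0
```

>>> jog_arm:
  moves:
    - [[0, 0, 1, 0], [0, 0, 1.7, 0], [0, 0, 2.4, 0], [0, 0, 2.8, 0], [0, 0, 2.8, 0]]

```text
time: 42.38
ee_pos: [0.472, 0.0347, 0.0533]
orientation: [0.0, 0.623, 0.782, -0.0]
contact_force: [-2.7, -0.5, 3.4]
finger_gap: 0.0221
grasp_force: 40.2
```

>>> jog_arm:
  moves:
    - [[0, 0, 0, 0], [0, 0, 0, 0], [0, 0, 0, 0], [0, 0, 0, 0], [0, 0, -30, 0], [0, 0, -70, 0], [0, 0, -110, 0], [0, 0, -110, 0]]
  grip: 60

```text
time: 43.38
ee_pos: [0.4744, 0.0344, 0.1664]
orientation: [0.003, 0.623, 0.782, 0.002]
contact_force: [0.2, -0.2, 0.3]
finger_gap: 0.0599
grasp_force: 0.0
```

```bash
python3 - <<'E'
from h import *
im,d,K,V=cam('scene');W=world(d,K,V);a=cv2.resize(im[250:325,150:250],(400,300),interpolation=cv2.INTER_CUBIC);b=cv2.resize(im[220:295,275:375],(400,300),interpolation=cv2.INTER_CUBIC);save('s11',np.hstack([a,b]))
X,Y,Z=W[...,0],W[...,1],W[...,2]
for n,y0,y1,z0 in(("cup",-.06,.012,.055),("die",.012,.07,.057)):
    p=W[(d>0)&(X>.43)&(X<.53)&(Y>y0)&(Y<y1)&(Z>z0)&(Z<.08)];print(n,len(p),p.mean(0).round(4))
for k in outline_of("watch","scene")[:1]:
    p=W[k["mask"]&(d>0)];print(p.mean(0))
print(read_state()['ee_pos'])
E
```

```text
cup 169 [ 0.4854 -0.0139  0.0588]
die 70 [0.4741 0.036  0.0613]
[ 0.52852748 -0.27204037  0.03123397]
[0.4718566  0.03480656 0.1629251 ]
```

View pics/s11.png

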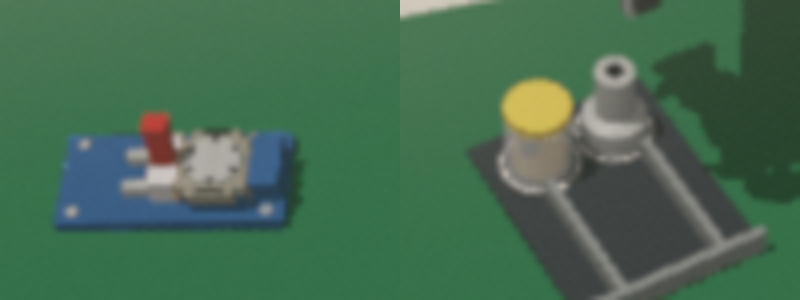

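The last picture shows the watch clamped on the strips against the fixed jaw (left, around 215,160). Die (615,110) and cup (537,130) stand upright on their rings, within 0.5 mm of where the same camera saw them at the start.

```bash
python3 -c "
from workcell import *
print(finish_job())"
```

```text
the job is handed in; nothing more can be done
None
```

The job is handed in, verdict not shown: the watch is clamped caseback up against the vise's fixed jaw, and the die and cup stand upright on their starting rings, within about 0.5 mm by camera.

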